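# Key the budgie's treat wheel onto its hub and latch it

## Task

The wooden treat wheel is sitting loosely on top of the splined hub of its stand. Turn the wheel until its wide groove finds the hub's wide rib and it drops fully home, flat on the stand; then squeeze the latch's two upright tabs together, slide the latch in over the wheel to its other notch and let go so that it locks there. Leave the bowl, tin, ring toy and scoop where they are.

Things in the scene. Friction and masses are not known exactly. Their poses are not given: they have to be found in the camera images.
- stand: Fixed stand: white base 12 mm thick, a disc of 160 mm diameter plus an arm 100 mm wide. Origin on the table on the axis of the upright aluminium hub, z up. +x points from the hub to its wide rib; the latch arm runs along -x out to -220 mm. A round seat (68 mm diameter, top at z = 20 mm) carries the wheel when home. A notched rail stands beside the latch, y = -32 to -44 mm, top at z = 32 mm.
- hub_top (a point): Top centre of the hub, 60 mm above the table: a round core of 37 mm diameter with tapered tip. Five radial ribs, z = 20 to 36 mm, reach to radius 28 mm: the wide one (13 mm) at the stand's +x, ordinary ones (8 mm wide) at 93, 140, 210 and 266 deg counter-clockwise from it.
- wheel_mid (a point): Centre of the loose wooden wheel (disc, 150 mm diameter, 18 mm thick, 0.26 kg), half-way up. +x runs through its wide groove and tall peg, z up. Its 40 mm hole has five grooves to radius 30 mm, each 3 mm wider than its rib: it fits only with its +x along the stand's +x. It starts level on the rib tops, this point at height 45 mm, turns easily, and when keyed falls 16 mm by its weight; home is 29 mm.
- tall_peg (a point): Middle of the wheel's tall peg. Three upright round wooden pegs, 14 mm diameter, stand on the wheel's top face 58 mm from its axis: the tall one (55 mm above the face) at the wheel's +x, two short ones (30 mm above the face) at 120 and 240 deg. Pushing a peg sideways turns the wheel. The three dark flat treat wells are only marks.
- latch_grip (a point): Midway between the sliding aluminium latch's two upright tabs, 68 mm above the table, axes as the stand's; starts 150 mm from the hub axis along the stand's -x. Tabs: 32 mm long in x, 8 mm thick, tops at 85 mm, free above 49 mm, outer faces 26 mm either side in y (52 mm apart released). The +y tab is fixed to the latch, the -y tab is the sprung release.
- latch (a joint): How far the latch has slid along the stand's +x, towards the hub (m): 0 in the outer notch (start), 0.040 in the inner one, stop at 0.041. It needs about 2 N once released and stays where left. Its flat tongue (24 mm wide, z = 41 to 49 mm) reaches 67 mm ahead of the grip point, 8 mm short of the wheel's rim at the start; it passes over the wheel only when that is home, else it strikes the rim.
- lever (a joint): How far the -y tab is squeezed towards the +y tab, in m: 0 released, its tooth in a notch (or about 0.006 while the tooth rubs on the rail between notches), stop at 0.0085. The tooth leaves the notch at 0.006; the spring needs 3 N at first and about 6 N at the stop.
- bowl: Small glass bowl, 110 mm across, 45 mm high, a bystander; origin at the centre of its underside.
- tin: Empty open aluminium tin, 74 mm across, 85 mm high, a bystander; origin at the centre of its underside.
- ring_toy: Flat wooden ring, 90 mm across, 16 mm high, a bystander; origin at the centre of its underside.
- scoop: Yellow plastic feeding scoop, about 160 mm long, 30 mm high, a bystander; origin on its underside near its middle, +x to its mouth.
Things that resemble listed ones, but are neither listed nor needed, are in the scene too. Of the things that look like the part that bears wheel_mid, the middle-sized one is meant.

How it is judged:
By the outcome, as a careful person would: the job done as asked, in the order asked, and still so for the second after the job is handed in, with the robot touching nothing.
It also fails if it takes over 61 s, if anything falls off the work surface, if the arm or the gripper's body presses on something with over 40 N, if the wrist force passes 120 N, or if a joint passes its speed limit or range.

## Robot

A 6-joint arm with a two-finger parallel gripper is mounted at the origin on the work surface. World frame = base frame: x ahead of the robot, y to its left, z up, the work surface at z = 0. Lengths are in m, angles in rad, forces in N, time in s.
With the tool pointing down it reaches from about 0.3 to 0.75 m from the base axis. Payload 8.5 kg.
Tool frame: the origin (TCP) lies between the finger pads; the fingertips stand bot.finger_overhang ahead of it and the grasp point (between the pads) lies 8 mm behind it (bot.finger_overhang is the distance from the TCP to the fingertips, in m); x points along the fingers, y is the direction in which the jaws open and shut, and the axes are right-handed (so a half turn about x gives the same grasp; the last joint's range is limited). The gripper opens to 85 mm and grips with 20 to 120 N. Pads are 22 mm wide; open, the fingers measure 114 mm over their backs; the gripper's body (76 mm by 85 mm) begins 54 mm behind the grasp point. The pads swing forward as they close: fully open they stand 13 mm farther back than shut.
Start: joints at [-1.494, 0.381, 1.297, -0, 1.464, -0.215], TCP at [0.158, -0.527, 0.242] pointing down, gripper open.
Joint ranges: [-3.11, 3.11], [-0.89, 2.33], [0.22, 2.48], [-1.42, 4.56], [0.17, 2.85], [-2.88, 2.88]. Speed limits (rad/s): [2.39, 2.39, 3.14, 3.14, 3.14, 3.14].

## Interface

Orientations are given as a unit quaternion [x, y, z, w].
In Python, from station import bot gives the robot as it stands. The module is installed in compiled form; this text tells all that it offers.
- The arm moves only by the tool jog_arm, never from a script. Its argument "increments" is a list of rows, each a list of 6 numbers: the shift along the tool's x, y, z in cm, then the turn, a rotation vector about the tool's x, y, z in degrees. A call has 1 to 12 rows; each row shifts and turns the pose as measured when the row begins, along the tool's axes as they then stand; what a row does not reach is not made up. A row lasts 1/10 s, in which the tool goes at most 50 mm and 8.59 degrees, less where a joint would pass 70% of its speed; a pose out of reach is approached as far as the arm can. A call is refused whole if a number of a shift passes 5 or a number of a turn 8.59, either way. A call with a gripper value outside its range is refused whole. "hand" is the closure in counts, from 0 (fully open) to 255 (shut), set as the call begins (left out, the last holds). The fingers move at their own pace and stop on an object; the grip force is fixed at half the most. Time passes only in rows, so rows that do not move let the fingers close. It gives the time, the measured TCP pose, the force and the opening at its end, in the units of the state.
- bot.read_state(): the state, without advancing time (a new reading comes with each control period).
- bot.snapshot(name): name is "scene" or "side" or "wrist"; returns a dict with "image" (420x560x3 uint8, red, green, blue), "camera_matrix" (3x3 intrinsics, pixels), "rvec" (rotation vector, rad) and "tvec" (3), from world to camera coordinates, as OpenCV has them. Camera axes: x right, y down, z forward; pixel columns grow to the right and rows downward; lengths in m; the calibration is good to about 2 mm. A picture is of the moment at which its call begins. There is no depth.
- bot.hand_in(): hands the job in, once; it reports no verdict.
The state is a dict: "clock": time; "joint_positions": joint angles; "joint_vel": joint speeds; "joint_efforts": joint torques, N m; "tool_pos": TCP position; "tool_rot": TCP orientation; "ft_force": force on the tool from outside, world axes, zero at the start; "ft_torque": the same for the moment, N m; "width": finger opening in m.
Only numpy, scipy, OpenCV 4.12 (cv2) and the standard library are available. Lean on these libraries where they do the work, as an engineer would, in place of code of your own. Each camera call takes 0.05 s, during which the arm holds its last target.

## Working session

There is one attempt and no reset: what is moved stays moved. The work goes in short steps, Python scripts to look and compute and a tool call to move; the robot and the scene stay as the last step left them, time stands still between calls to the robot, and variables do not carry over. Pictures are saved under pics/ and viewed, and the job is handed in when it is done.

Besides the shell and the picture viewer there is one more tool, called after ">>>" as name(argument=value, ...), one argument or row to a line, values as JSON. jog_arm: Moves the arm, as the interface text tells. Its arguments: {"type":"object","properties":{"increments":{"type":"array","items":{"type":"array","items":{"type":"number"}}},"hand":{"type":"number"}},"required":["increments"]}

```bash
mkdir -p pics; cat > h.py <<'E'
import numpy as np, cv2, pickle
from scipy.spatial.transform import Rotation as R
from station import bot
def snap(n,out):
    s=bot.snapshot(n); cv2.imwrite('pics/'+out+'.png',s['image'][:,:,::-1]); pickle.dump(s,open('pics/'+out+'.pkl','wb')); return s
def load(o): return pickle.load(open('pics/'+o+'.pkl','rb'))
def ray(s,uv):
    Rm=cv2.Rodrigues(np.array(s['rvec'],float))[0]; t=np.array(s['tvec'],float).ravel()
    d=Rm.T@np.linalg.inv(s['camera_matrix'])@np.array([uv[0],uv[1],1.]); return -Rm.T@t,d
def onz(s,uv,z):
    c,d=ray(s,uv); return c+d*(z-c[2])/d[2]
def proj(s,p):
    return cv2.projectPoints(np.array(p,float).reshape(-1,3),np.array(s['rvec'],float),np.array(s['tvec'],float),np.array(s['camera_matrix'],float),None)[0].reshape(-1,2)
E
python3 - <<'E'
from h import *
for n in ['scene','side','wrist']:
    s=snap(n,n+'0'); print(n,ray(s,(280,210)))
st=bot.read_state(); print(st, bot.finger_overhang); print(R.from_quat(st['tool_rot']).as_matrix())
E
```

```text
scene (array([0.90448427, 0.48078802, 0.72058828]), array([-0.4170181 , -0.58703614, -0.69408744]))
side (array([0.09920339, 0.47305476, 0.80430492]), array([ 0.4483385 , -0.52726306, -0.72184112]))
wrist (array([ 0.22057318, -0.5081132 ,  0.372227  ]), array([-0.250263  , -0.07437647, -0.96532085]))
{'clock': 0.15, 'joint_positions': array([-1.49429590e+00,  3.81036238e-01,  1.29802671e+00,  2.87880898e-05,
        1.46360400e+00, -2.15271868e-01]), 'joint_vel': array([-0.00062567, -0.00104872, -0.0025972 , -0.00096023, -0.00139378,
       -0.00061455]), 'joint_efforts': array([ 2.95240272e-03, -4.48625958e+01, -2.31343961e+01, -2.39667015e-04,
        3.81894395e-03,  2.70225536e-05]), 'tool_pos': array([ 0.15821091, -0.52653824,  0.24187651]), 'tool_rot': array([ 0.69963201,  0.10316867, -0.69955915,  0.10241226]), 'ft_force': array([-1.13797662,  0.56658366,  0.57307334]), 'ft_torque': array([ 0.05686596,  0.00291524, -0.0244214 ]), 'width': 0.08523239487189088} 0.011
[[-5.35649417e-05  2.87647077e-01 -9.57736475e-01]
 [ 1.07334301e-03 -9.57735909e-01 -2.87646967e-01]
 [-9.99999423e-01 -1.04338755e-03 -2.57442912e-04]]
```

View pics/scene0.png

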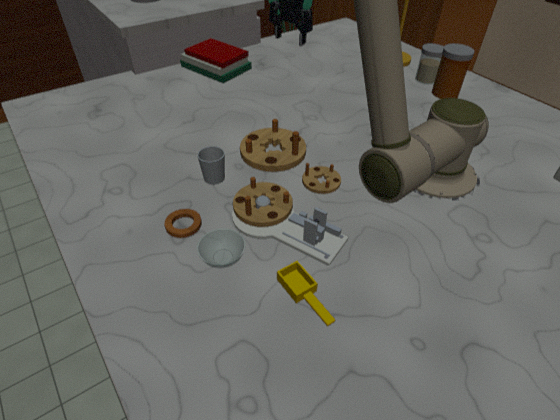

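View pics/side0.png

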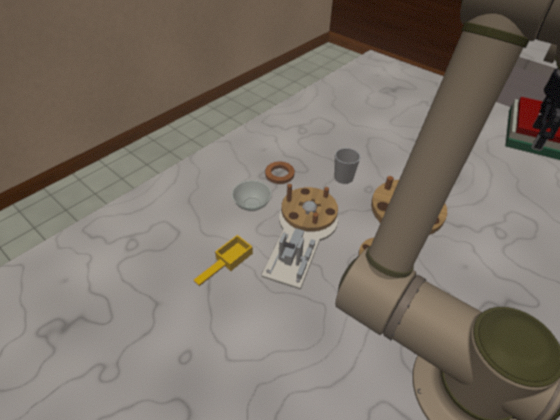

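View pics/wrist0.png

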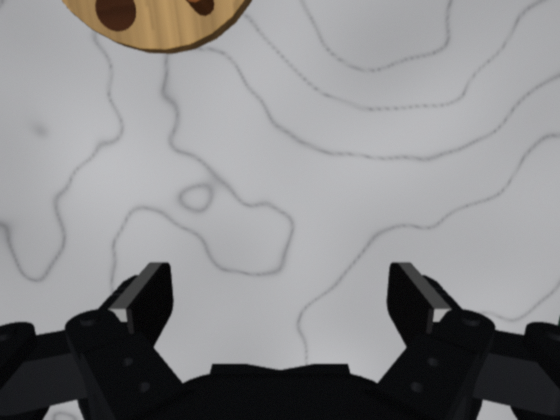

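The scene view shows the keyed wheel on the white stand at about (262,203), with the latch at (316,230). The side view has the same wheel at (309,208) and the latch at (291,250). I'll zoom in on both.

```bash
python3 - <<'E'
from h import *
for n,(x,y) in {'scene':(220,170),'side':(250,170)}.items():
    s=load(n+'0'); im=s['image'][y:y+120,x:x+140,::-1]; cv2.imwrite(f'pics/{n}0z.png',cv2.resize(im,(700,600),interpolation=cv2.INTER_CUBIC))
a=load('scene0');b=load('side0')
for z in (.036,.06): print(z,onz(a,(262,203),z),onz(b,(310,206),z))
print(onz(a,(316,225),.07),onz(b,(291,244),.07))
E
```

```text
0.036 [ 0.5161592  -0.14499665  0.036     ] [ 0.52694453 -0.15417009  0.036     ]
0.06 [ 0.52977293 -0.12305816  0.06      ] [ 0.51358292 -0.13457709  0.06      ]
[0.47406056 0.01755461 0.07      ] [0.46262772 0.00200659 0.07      ]
```

View pics/scene0z.png

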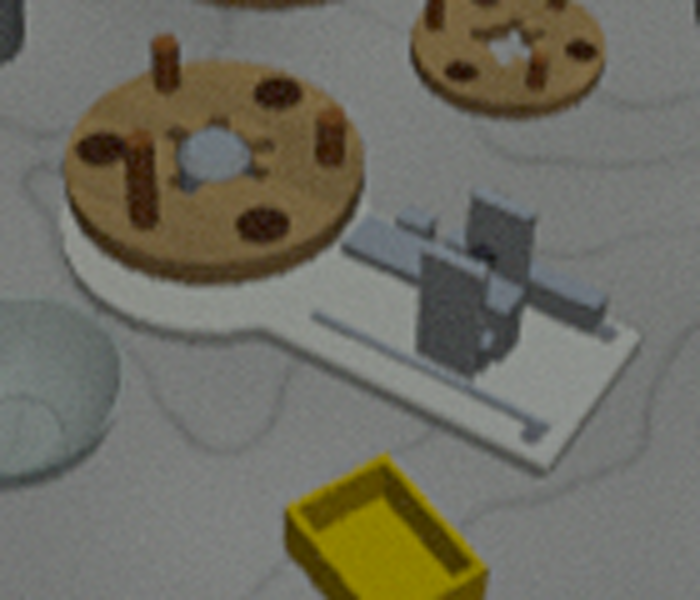

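View pics/side0z.png

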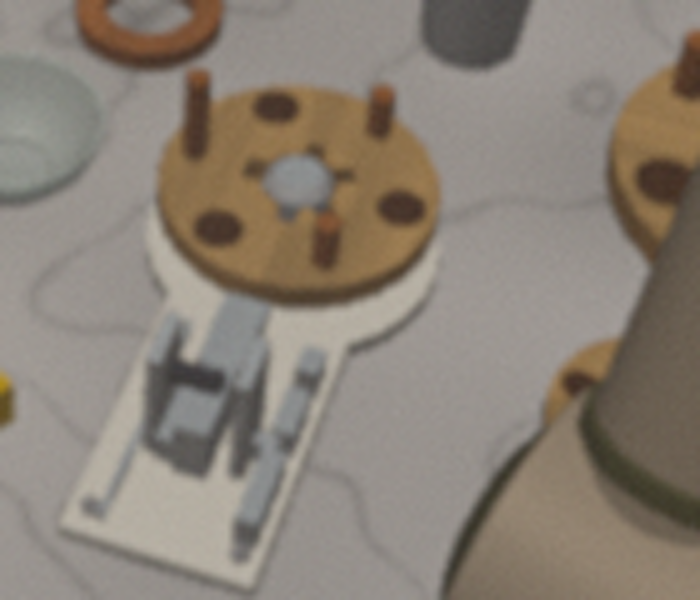

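```bash
cat > m.py <<'E'
from h import *
def c(o,x,y): return (o[0]+x/5-.4,o[1]+y/5-.4)
A=(220,170);B=(250,170)
a=load('scene0');b=load('side0')
def tri(pa,pb):
    c1,d1=ray(a,pa);c2,d2=ray(b,pb);d1/=np.linalg.norm(d1);d2/=np.linalg.norm(d2)
    t=np.linalg.lstsq(np.c_[d1,-d2],c2-c1,rcond=None)[0]; p=c1+d1*t[0];q=c2+d2*t[1]; return (p+q)/2,np.linalg.norm(p-q)
for n,pa,pb,z in [('hub',(215,150),(299,178),.06),('tall',(137,133),(198,75),.109),('s1',(166,40),(381,92),.084),('s2',(330,112),(327,217),.084),
  ('c1',(640,333),(250,582),.012),('c2',(545,461),(62,518),.012)]:
    pa=c(A,*pa);pb=c(B,*pb); p,e=tri(pa,pb); print(n,p.round(4),round(e,4),'exp z',z,onz(a,pa,z)[:2].round(4),onz(b,pb,z)[:2].round(4))
E
python3 m.py
```

```text
hub [ 0.5188 -0.1383  0.0553] 0.0021 exp z 0.06 [ 0.5218 -0.1325] [ 0.5166 -0.1358]
tall [ 0.5734 -0.1177  0.1091] 0.001 exp z 0.109 [ 0.5735 -0.1171] [ 0.5737 -0.1184]
s1 [ 0.5108 -0.1945  0.0839] 0.0016 exp z 0.084 [ 0.5111 -0.1932] [ 0.5111 -0.1955]
s2 [ 0.4749 -0.1022  0.085 ] 0.0022 exp z 0.084 [ 0.4746 -0.1016] [ 0.4759 -0.1044]
c1 [0.3953 0.0475 0.0115] 0.0025 exp z 0.012 [0.396  0.0493] [0.3954 0.0463]
c2 [0.4841 0.0811 0.0114] 0.0037 exp z 0.012 [0.4848 0.0836] [0.4843 0.0794]
```

```bash
python3 - <<'E'
from h import *
a=load('scene0');b=load('side0')
for n,p,q,z in [('tinrim',(212,154),(346,156),.085),('bowlrim',(222,243),(252,191),.045),('ring',(183,221),(280,171),.016)]:
    print(n,onz(a,p,z),onz(b,q,z))
p0=np.array([.1582,-.5265,.2419]);Rm=R.from_quat(bot.read_state()['tool_rot']).as_matrix()
H=np.array([.5195,-.1382,0]);an=np.deg2rad(20.9);T=H+.058*np.array([np.cos(an),np.sin(an),0])
print(T, (Rm.T@(np.array([T[0],T[1],.15])-p0))*100)
E
```

```text
tinrim [ 0.54918455 -0.33876766  0.085     ] [ 0.54935663 -0.34215988  0.085     ]
bowlrim [ 0.66788936 -0.07668615  0.045     ] [ 0.67559154 -0.08340674  0.045     ]
ring [ 0.70175153 -0.21886073  0.016     ] [ 0.69698995 -0.22455023  0.016     ]
[ 0.57368386 -0.1175092   0.        ] [  9.2316679  -27.20965743 -51.55453523]
```

>>> jog_arm(
  increments=[
    [0,-2.2,-4.2,0,0,0],
    [0,-2.2,-4.2,0,0,0],
    [0,-2.2,-4.2,0,0,0],
    [0,-2.2,-4.2,0,0,0],
    [0,-2.2,-4.2,0,0,0],
    [0,-2.2,-4.2,0,0,0],
    [0,-2.2,-4.2,0,0,0],
    [0,-2.2,-4.2,0,0,0],
    [0,-2.2,-4.2,0,0,0],
    [0,-2.2,-4.2,0,0,0],
    [0,-2.2,-4.2,0,0,0],
    [0,0,0,0,0,0],
  ],
  hand=150,
)

```text
clock: 1.35
tool_pos: [0.544, -0.1479, 0.2392]
tool_rot: [-0.699, -0.103, 0.7, -0.099]
ft_force: [-1.5, -0.7, -0.6]
width: 0.0353
```

```bash
cat > st.py <<'E'
from h import *
import sys
st=bot.read_state(); Rm=R.from_quat(st['tool_rot']).as_matrix(); p=st['tool_pos']
print('t',st['clock'],'p',p.round(4),'yaw_y',np.rad2deg(np.arctan2(Rm[1,1],Rm[0,1])).round(2),'q',st['joint_positions'].round(3),'F',st['ft_force'].round(2),'w',round(st['width'],4)); print(Rm.round(4).tolist())
if len(sys.argv)>3:
    t=np.array([float(x) for x in sys.argv[1:4]]); print('cm in tool',(Rm.T@(t-p)*100).round(2))
E
python3 st.py .5737 -.1175 .085
```

```text
t 1.35 p [ 0.544  -0.1479  0.2392] yaw_y -73.57 q [-0.477  0.409  1.262  0.003  1.475  0.807] F [-1.5  -0.72 -0.63] w 0.0353
[[-0.0021, 0.2828, -0.9592], [0.005, -0.9592, -0.2828], [-1.0, -0.0054, 0.0006]]
cm in tool [15.42 -2.   -3.72]
```

>>> jog_arm(
  increments=[
    [3,-1,-1.9,-4.5,0,0],
    [4,-1,-1.8,0,0,0],
    [1.5,0,0,0,0,0],
    [0,0,0,0,0,0],
  ],
)

```text
clock: 1.75
tool_pos: [0.5737, -0.1154, 0.1513]
tool_rot: [-0.695, -0.132, 0.695, -0.129]
ft_force: [0.5, -0.7, -0.2]
width: 0.0348
```

```bash
python3 st.py .5737 -.1175 .085; python3 -c "
from h import *
snap('wrist','w1')"
```

```text
t 1.75 p [ 0.5737 -0.1154  0.1513] yaw_y -68.75 q [-0.402  0.52   1.339  0.003  1.286  0.797] F [ 0.48 -0.68 -0.23] w 0.0348
[[-0.0017, 0.3624, -0.932], [0.0036, -0.932, -0.3624], [-1.0, -0.004, 0.0003]]
cm in tool [6.63 0.22 0.07]
```

View pics/w1.png

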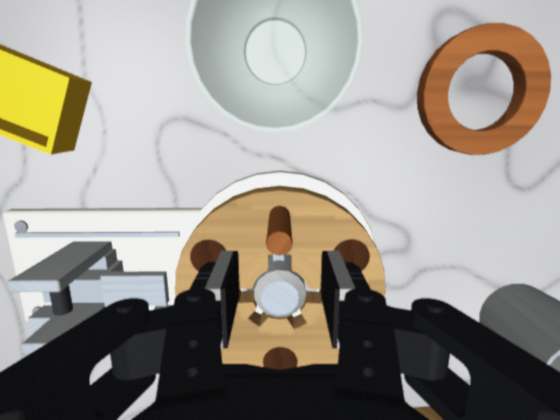

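The tall peg top at (279,240) sits centred between the fingers (about 225 to 335), with the hub at (280,293) in line. I'll lower around the peg.

>>> jog_arm(
  increments=[
    [3.3,0.2,0,0,0,0],
    [3.0,0,0,0,0,0],
    [0,0,0,0,0,0],
  ],
)

```text
clock: 2.1
tool_pos: [0.5759, -0.1199, 0.0922]
tool_rot: [0.697, 0.129, -0.693, 0.13]
ft_force: [-1.0, 0.3, 0.6]
width: 0.0351
```

```bash
cat > arc.py <<'E'
from h import *
import sys
# rows for arc: from wheel-angle a0 to a1 in n steps (tool frame), tool y tangential(-), z = inward(-radial)
d=float(sys.argv[1]); r=.058
t=np.deg2rad(d)
# clockwise step d: displacement in tangential(y+) r sin d, inward r(1-cos d)
print('y',100*r*np.sin(t),'z',100*r*(1-np.cos(t)),'rx',d)
E
python3 arc.py 8; python3 arc.py 7; python3 st.py .5737 -.1175 .085
```

```text
y 0.8072039855683797 z 0.056445201298891905 rx 8.0
y 0.7068421917498554 z 0.0432323204803325 rx 7.0
t 2.1 p [ 0.5759 -0.1199  0.0922] yaw_y -68.9 q [-0.407  0.587  1.408  0.003  1.14   0.794] F [-1.01  0.32  0.61] w 0.0351
[[0.0065, 0.36, -0.9329], [-0.0, -0.9329, -0.36], [-1.0, 0.0023, -0.006]]
cm in tool [ 0.72 -0.31  0.12]
```

>>> jog_arm(
  increments=[
    [0.7,0,0.1,0,0,0],
    [0,0.8,0.06,8,0,0],
    [0,0.8,0.06,8,0,0],
    [0,0.8,0.06,8,0,0],
    [0,0.8,0.06,8,0,0],
    [0,0.8,0.06,8,0,0],
    [0,0.8,0.06,8,0,0],
    [0,0.8,0.06,8,0,0],
    [0,0.8,0.06,8,0,0],
    [0,0,0,0,0,0],
  ],
)

```text
clock: 3.1
tool_pos: [0.5653, -0.1842, 0.1019]
tool_rot: [0.661, -0.272, -0.643, -0.276]
ft_force: [-0.0, -0.1, -0.1]
width: 0.035
```

```bash
cat > st2.py <<'E'
from h import *
st=bot.read_state(); p=st['tool_pos']-np.array([.5195,-.1382,0]); print('ang',np.rad2deg(np.arctan2(p[1],p[0])),'rad',np.hypot(p[0],p[1]))
E
python3 st2.py; python3 st.py; python3 -c "
from h import *
snap('wrist','w2');snap('side','s2')"
```

```text
ang -45.15308161647665 rad 0.06493215296006982
t 3.1 p [ 0.5653 -0.1842  0.1019] yaw_y -135.61 q [-0.518  0.578  1.394  0.009  1.145  1.846] F [-0.01 -0.14 -0.13] w 0.035
[[0.0261, -0.7145, -0.6992], [-0.005, -0.6995, 0.7146], [-0.9996, -0.0152, -0.0218]]
```

View pics/w2.png

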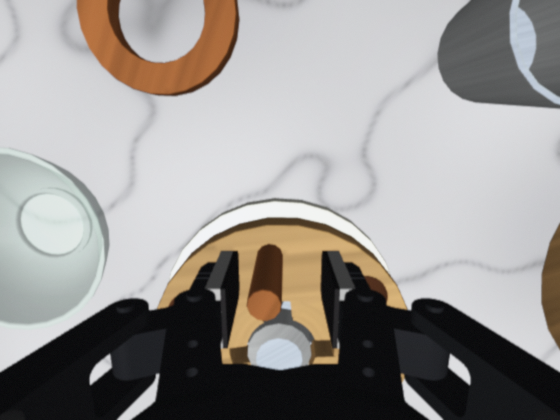

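Peg (265,290) trails against the left finger and the wheel isn't home yet. The tool has drifted up 18 mm and out 7 mm, so I'll correct that and continue.

>>> jog_arm(
  increments=[
    [1.0,0,0.4,0,-1.2,0.9],
    [0.8,0,0.3,0,0,0],
    [0.2,0.8,0.1,8,0,0],
    [0.1,0.8,0.1,8,0,0],
    [0,0,0,0,0,0],
  ],
)

```text
clock: 3.7
tool_pos: [0.5477, -0.1861, 0.0782]
tool_rot: [-0.608, 0.36, 0.609, 0.359]
ft_force: [0.0, -0.8, -0.8]
width: 0.0355
```

```bash
python3 st2.py; python3 st.py; python3 -c "
from h import *
snap('wrist','w3');snap('scene','sc3')"
```

```text
ang -59.52528313028833 rad 0.05563000954964818
t 3.7 p [ 0.5477 -0.1861  0.0782] yaw_y -151.17 q [-5.310e-01  5.940e-01  1.446e+00 -2.000e-03  1.102e+00  2.108e+00] F [ 0.03 -0.78 -0.83] w 0.0355
[[-0.0018, -0.876, -0.4823], [-0.0008, -0.4823, 0.876], [-1.0, 0.0019, 0.0002]]
```

View pics/w3.png

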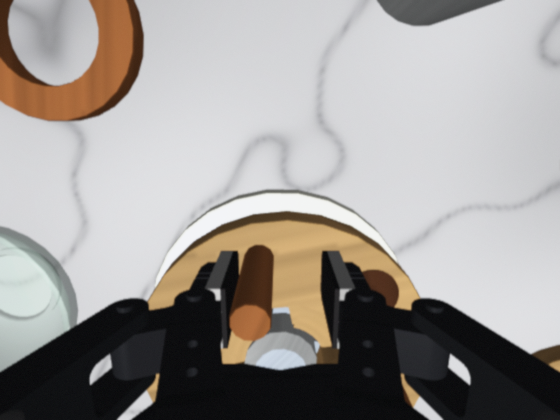

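View pics/sc3.png

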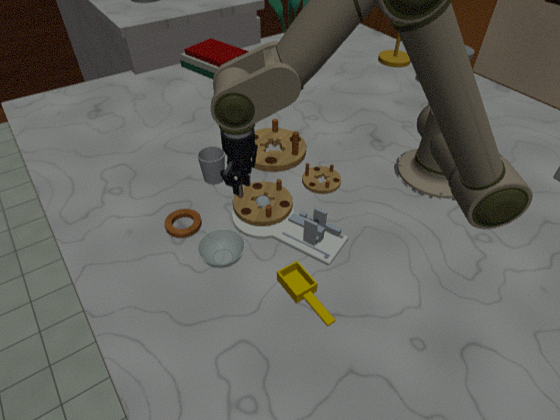

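>>> jog_arm(
  increments=[
    [0,0.4,-0.1,4,0,0],
    [0,0.4,0,4,0,0],
    [0,0.4,0,3,0,0],
    [0,0,0,0,0,0],
  ],
)

```text
clock: 4.2
tool_pos: [0.5394, -0.1908, 0.0781]
tool_rot: [0.575, -0.412, -0.574, -0.412]
ft_force: [1.0, 0.4, 0.3]
width: 0.035
```

```bash
python3 st2.py; python3 st.py; python3 -c "
from h import *
snap('wrist','w4');s=snap('scene','sc4')
im=s['image'][170:290,220:360,::-1]; cv2.imwrite('pics/sc4z.png',cv2.resize(im,(700,600),interpolation=cv2.INTER_CUBIC))"
```

```text
ang -69.31321391891967 rad 0.056222817942447455
t 4.2 p [ 0.5394 -0.1908  0.0781] yaw_y -161.32 q [-5.470e-01  5.840e-01  1.467e+00 -1.000e-03  1.090e+00  2.269e+00] F [0.96 0.44 0.28] w 0.035
[[0.0001, -0.9473, -0.3202], [-0.0008, -0.3202, 0.9473], [-1.0, 0.0002, -0.0008]]
```

View pics/w4.png

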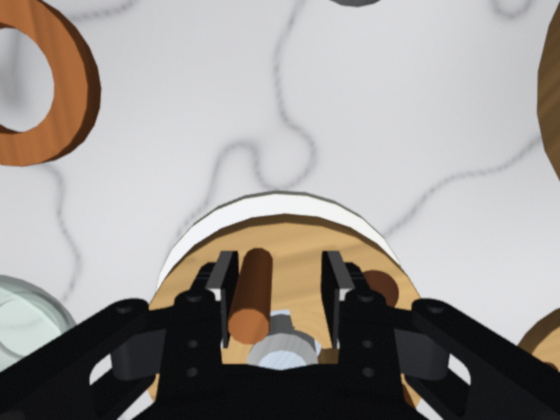

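View pics/sc4z.png

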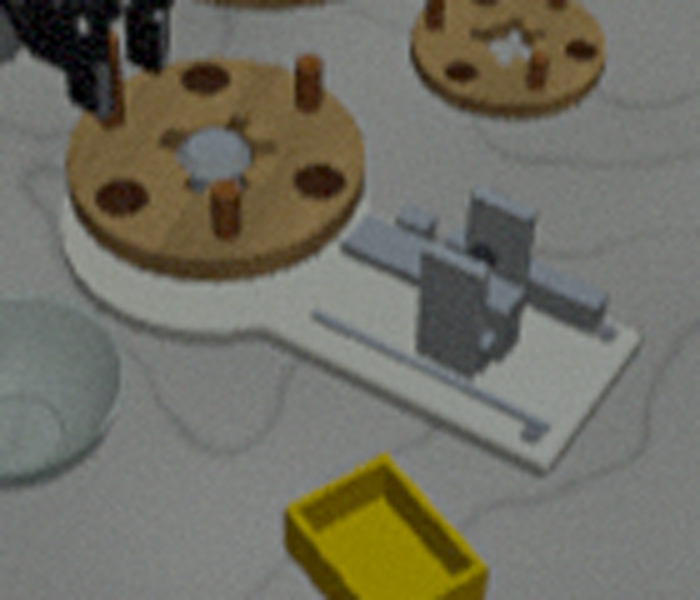

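```bash
python3 - <<'E'
from h import *
a=load('sc4')
P=[onz(a,(220+x/5-.4,170+y/5-.4),.084)[:2] for x,y in ((309,62),(226,188))]
for p,o in zip(P,(120,240)):
    v=p-np.array([.5195,-.1370]); print(p,(np.rad2deg(np.arctan2(v[1],v[0]))-o+180)%360-180,np.hypot(*v))
E
```

```text
[ 0.46133828 -0.13835048] 61.33013063660724 0.05817740100149809
[ 0.54585356 -0.08538378] -177.04737606114583 0.057954669559570106
```

Wheel measures about -58° against a target of about -69°. I'll approach slowly.

>>> jog_arm(
  increments=[
    [0,0.25,0,2,0,0],
    [0,0.2,0,2,0,0],
    [0,0.2,0,2,0,0],
    [0,0.2,0,2,0,0],
    [0,0.1,0,1,0,0],
    [0,0,0,0,0,0],
  ],
)

```text
clock: 4.9
tool_pos: [0.5312, -0.1927, 0.0779]
tool_rot: [0.541, -0.456, -0.539, -0.457]
ft_force: [1.0, 0.0, -0.1]
width: 0.0354
```

```bash
cat > look.py <<'E'
from h import *
import sys
n=sys.argv[1]
snap('wrist','w'+n);s=snap('scene','sc'+n)
im=s['image'][170:290,220:360,::-1]; cv2.imwrite(f'pics/sc{n}z.png',cv2.resize(im,(700,600),interpolation=cv2.INTER_CUBIC))
E
python3 st2.py; python3 st.py; python3 look.py 5
```

```text
ang -77.88671283723633 rad 0.055762879499501
t 4.9 p [ 0.5312 -0.1927  0.0779] yaw_y -170.43 q [-0.558  0.574  1.489  0.     1.076  2.417] F [ 1.04  0.01 -0.1 ] w 0.0354
[[0.0019, -0.9861, -0.1662], [-0.0008, -0.1662, 0.9861], [-1.0, -0.0017, -0.0011]]
```

View pics/w5.png

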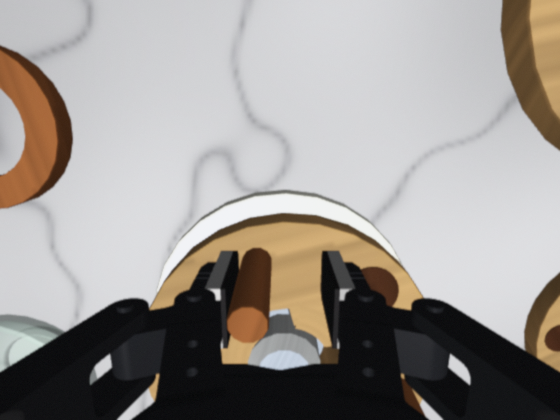

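View pics/sc5z.png

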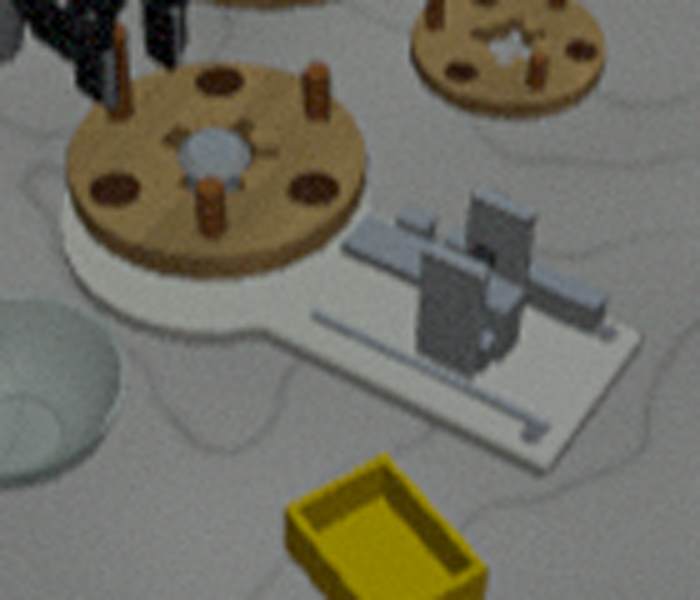

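Still up, at about -66°. Continue in 1° steps.

>>> jog_arm(
  increments=[
    [0,0.12,0,0.5,0,0],
    [0,0.12,0,0.5,0,0],
    [0,0,0,0,0,0],
  ],
)

```text
clock: 5.3
tool_pos: [0.5288, -0.1931, 0.0778]
tool_rot: [0.537, -0.461, -0.535, -0.461]
ft_force: [2.7, 2.4, 0.2]
width: 0.0352
```

```bash
python3 st2.py; python3 st.py; python3 look.py 6
```

```text
ang -80.37874739696352 rad 0.055663120660910614
t 5.3 p [ 0.5288 -0.1931  0.0778] yaw_y -171.42 q [-0.56   0.572  1.495  0.     1.073  2.431] F [2.71 2.41 0.24] w 0.0352
[[0.0018, -0.9888, -0.1492], [-0.0008, -0.1492, 0.9888], [-1.0, -0.0017, -0.0011]]
```

View pics/sc6z.png

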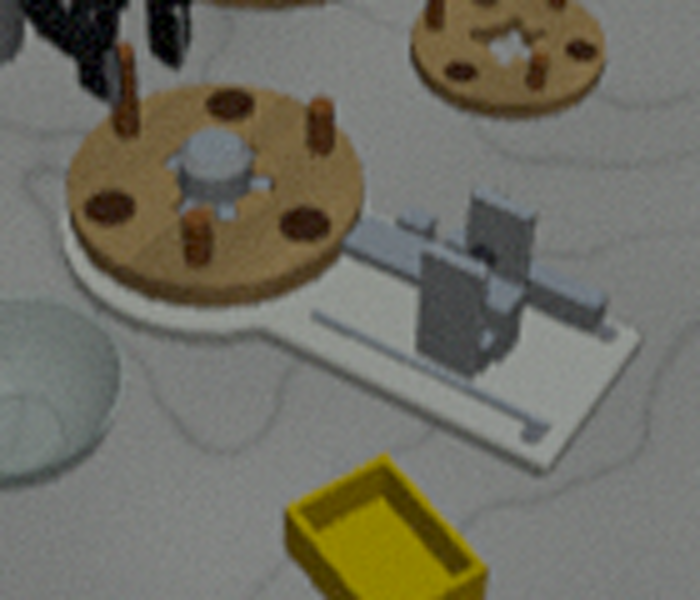

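The wheel dropped: the hub and ribs now stand proud of it in the crop at (215,170). I'll back the finger off, lift, then verify the seating and the latch pose.

>>> jog_arm(
  increments=[
    [0,-0.5,0,0,0,0],
    [0,-0.4,0,0,0,0],
    [-3,0,0,0,0,0],
    [-4,0,0,0,0,0],
    [0,0,0,0,0,0],
  ],
  hand=0,
)

```text
clock: 5.9
tool_pos: [0.539, -0.1914, 0.1494]
tool_rot: [-0.536, 0.461, 0.536, 0.461]
ft_force: [0.9, 0.5, -0.3]
width: 0.0858
```

```bash
python3 look.py 7; python3 - <<'E'
from h import *
s2=snap('side','si7'); a=load('sc7')
H=np.array([.5192,-.1382]); th=np.deg2rad(-68.9); ux=np.array([np.cos(th),np.sin(th)]); uy=np.array([-ux[1],ux[0]])
def W(x,y,z): return np.r_[H+ux*x+uy*y,z]
pts=[W(-.15+sx*.016,y,.085) for y in (-.026,-.018,.018,.026) for sx in (-1,1)]
pts+=[W(.075*np.cos(t),.075*np.sin(t),.038) for t in np.linspace(0,6.28,25)]
pts+=[W(.058,0,.093),W(-.029,.0502,.068),W(-.029,-.0502,.068),W(-.22,.05,.012),W(-.22,-.05,.012)]
for s,n,o in ((a,'ov_sc',(220,170)),(s2,'ov_si',(250,170))):
    im=cv2.resize(s['image'][o[1]:o[1]+120,o[0]:o[0]+140,::-1],(700,600),interpolation=cv2.INTER_CUBIC)
    for p in proj(s,pts):
        q=((p-np.array(o)+.4)*5).round().astype(int); cv2.circle(im,tuple(int(v) for v in q),2,(0,255,0),-1)
    cv2.imwrite(f'pics/{n}.png',im)
E
python3 st.py .4652 .0017 .2
```

```text
t 6.05 p [ 0.5368 -0.1903  0.1442] yaw_y -171.38 q [-0.548  0.505  1.39  -0.     1.257  2.443] F [-0.43 -0.45 -0.71] w 0.0854
[[-0.0085, -0.9887, -0.1498], [0.0051, -0.1499, 0.9887], [-1.0, 0.0077, 0.0063]]
cm in tool [-5.42  4.24 20.09]
```

View pics/ov_sc.png

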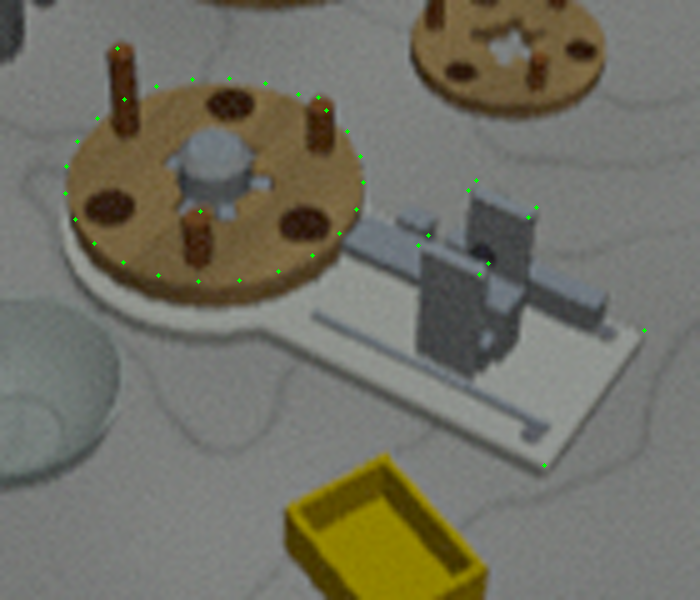

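View pics/ov_si.png

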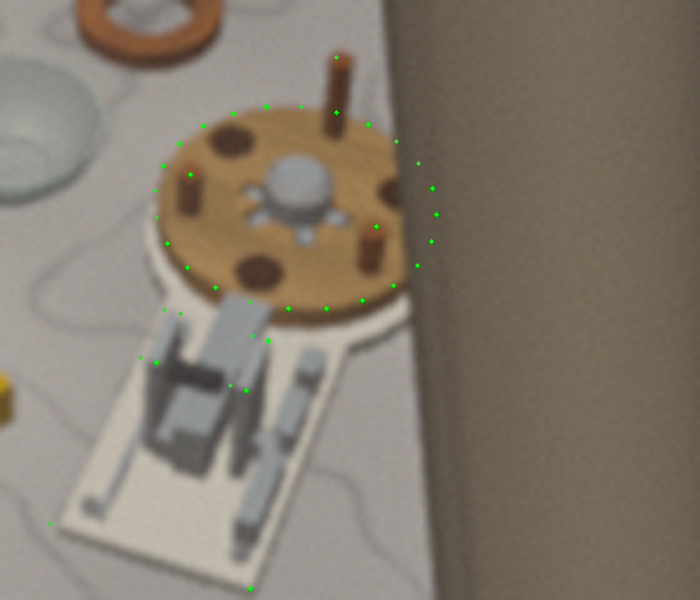

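Wheel is flat at home height: the rim and peg dots for z = 38, 68 and 93 mm line up in both views. Next, to the latch.

>>> jog_arm(
  increments=[
    [-1,0,0,-6.3,0,0],
    [-1,0,0,-6.2,0,0],
    [0,0,0,0,0,0],
  ],
)

```text
clock: 6.35
tool_pos: [0.5358, -0.1895, 0.1603]
tool_rot: [-0.578, 0.398, 0.591, 0.397]
ft_force: [0.1, -0.7, 0.1]
width: 0.0855
```

```bash
python3 st.py .4652 .0017 .15
```

```text
t 6.35 p [ 0.5358 -0.1895  0.1603] yaw_y -158.48 q [-0.548  0.49   1.365 -0.     1.305  2.218] F [ 0.07 -0.65  0.12] w 0.0855
[[-0.0156, -0.9302, -0.3667], [0.0093, -0.3668, 0.9302], [-0.9998, 0.0111, 0.0144]]
cm in tool [ 1.32 -0.46 20.36]
```

>>> jog_arm(
  increments=[
    [0,0,3,0,0.8,-0.6],
    [0,0,4.3,0,0,0],
    [0,-0.2,4.3,0,0,0],
    [0,-0.2,4.3,0,0,0],
    [0,0,3.5,0,0,0],
    [0,0,0,0,0,0],
  ],
)

```text
clock: 6.95
tool_pos: [0.464, -0.0012, 0.1525]
tool_rot: [-0.575, 0.406, 0.585, 0.403]
ft_force: [0.3, -0.5, -0.0]
width: 0.0854
```

```bash
python3 st.py .4652 .0017 .15;python3 look.py 8
```

```text
t 6.95 p [ 0.464  -0.0012  0.1525] yaw_y -159.77 q [-2.590e-01  3.320e-01  1.664e+00  1.000e-03  1.158e+00  2.529e+00] F [ 0.34 -0.48 -0.  ] w 0.0854
[[-0.0126, -0.9383, -0.3457], [0.0045, -0.3457, 0.9383], [-0.9999, 0.0103, 0.0086]]
cm in tool [ 0.25 -0.21  0.23]
```

View pics/w8.png

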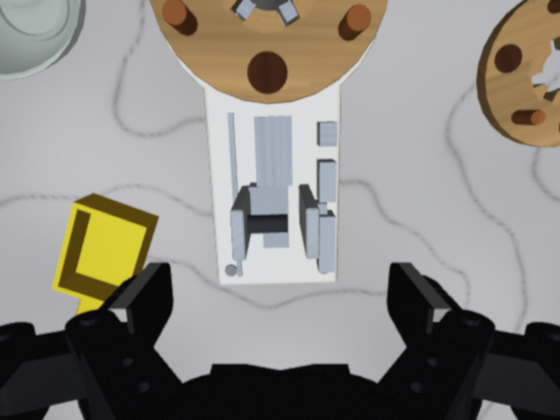

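```bash
python3 - <<'E'
from h import *
s=load('w8'); x,y=180,170
im=s['image'][y:y+120,x:x+180,::-1]; cv2.imwrite('pics/w8z.png',cv2.resize(im,(800,533),interpolation=cv2.INTER_CUBIC))
E
```

```text
(no output)
```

View pics/w8z.png

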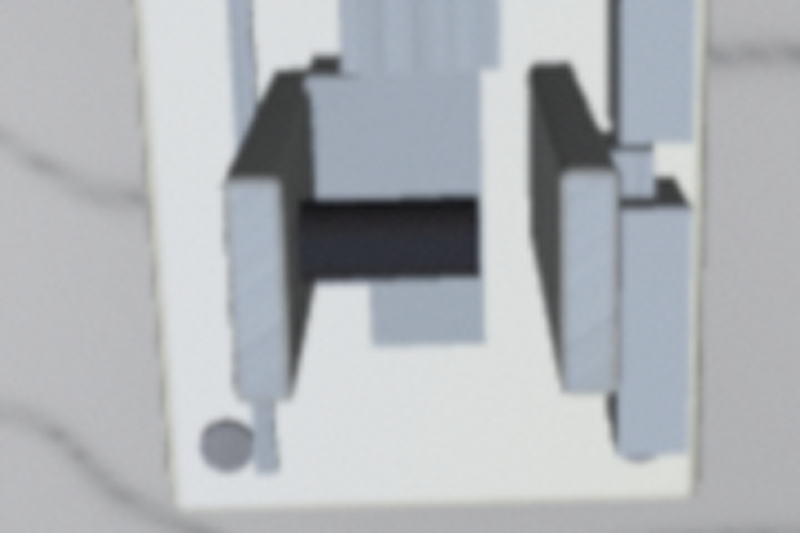

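```bash
python3 - <<'E'
from h import *
s=load('w8'); f=800/180
q=lambda x,y:onz(s,(180+x/f-.4,170+y/f-.4),.085)[:2]
L=np.array([q(*p) for p in ((228,178),(280,178),(290,397),(237,397))]);Rr=np.array([q(*p) for p in ((560,170),(613,170),(615,390),(565,390))])
c1,c2=L.mean(0),Rr.mean(0);print(c1,c2,'sep',np.linalg.norm(c1-c2),'mid',(c1+c2)/2,'dir',np.rad2deg(np.arctan2(*(c1-c2)[::-1])))
print('len',np.linalg.norm(L[0]-L[3]),np.linalg.norm(Rr[0]-Rr[3]),'ang',np.rad2deg(np.arctan2(*(L[0]-L[3])[::-1])),np.rad2deg(np.arctan2(*(Rr[1]-Rr[2])[::-1])))
print('outer',np.linalg.norm((L[0]+L[3])/2-(Rr[1]+Rr[2])/2))
c=onz(s,(180+167/f,170+505/f),.012);d=onz(s,(180+692/f,170+490/f),.012);print(c,d,(c+d)/2,np.linalg.norm(c-d),np.rad2deg(np.arctan2(*(c-d)[1::-1])))
E
```

```text
[0.48479303 0.01033762] [ 0.4445406 -0.0053851] sep 0.04321414438518495 mid [0.46466681 0.00247626] dir 21.3357661241529
len 0.030370116897796364 0.030533010719349454 ang -69.62354829441007 -67.69262666377841
outer 0.05003019784751945
[0.48575658 0.08392535 0.012     ] [0.39461786 0.04773213 0.012     ] [0.44018722 0.06582874 0.012     ] 0.09806230527136924 21.65912994398313
```

Tab tops in the wrist view give the latch centre at (0.4647, 0.0025), direction 21.3°. This agrees with the prediction within 1 mm. I'll descend offset 3.7 mm towards the fixed tab.

>>> jog_arm(
  increments=[
    [2,0,0,-1.0,0.5,-0.6],
    [2,0,0,0,0,0],
    [0,0,0,0,0,0],
  ],
)

```text
clock: 7.35
tool_pos: [0.4674, -0.0068, 0.1107]
tool_rot: [0.583, -0.401, -0.581, -0.402]
ft_force: [0.1, 1.1, -0.0]
width: 0.0855
```

```bash
python3 st.py .4685 .0033 .064
```

```text
t 7.35 p [ 0.4674 -0.0068  0.1107] yaw_y -159.2 q [-2.680e-01  3.910e-01  1.723e+00 -1.000e-03  1.024e+00  2.511e+00] F [ 0.13  1.07 -0.01] w 0.0855
[[0.0034, -0.9348, -0.3551], [-0.0021, -0.3551, 0.9348], [-1.0, -0.0024, -0.0032]]
cm in tool [ 4.66 -0.45  0.92]
```

>>> jog_arm(
  increments=[
    [0,-0.4,0.9,-0.4,0,0],
    [2.3,0,0,0,0,0],
    [2.2,0,0,0,0,0],
    [0,0,0,0,0,0],
  ],
)

```text
clock: 7.75
tool_pos: [0.4711, 0.002, 0.0666]
tool_rot: [0.585, -0.4, -0.58, -0.402]
ft_force: [0.9, -0.2, 0.9]
width: 0.0855
```

```bash
python3 st.py .4685 .0033 .064;python3 look.py 9
```

```text
t 7.75 p [0.4711 0.002  0.0666] yaw_y -159.09 q [-2.470e-01  4.650e-01  1.768e+00 -2.000e-03  9.000e-01  2.531e+00] F [ 0.9  -0.2   0.91] w 0.0855
[[0.0077, -0.9341, -0.3569], [-0.0032, -0.3569, 0.9341], [-1.0, -0.0061, -0.0058]]
cm in tool [0.26 0.2  0.21]
```

View pics/w9.png

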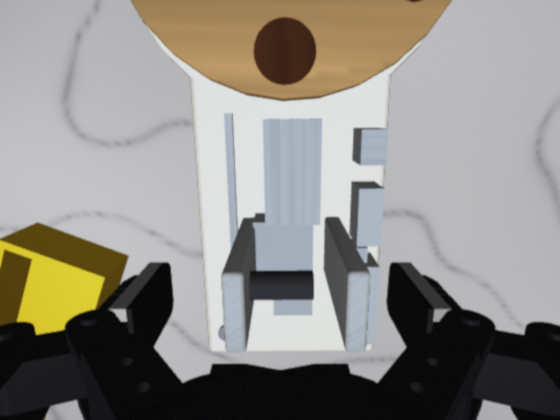

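>>> jog_arm(
  increments=[
    [0.2,0.2,0.2,0,0,0],
    [0,0,0,0,0,0],
    [0,0,0,0,0,0],
  ],
  hand=85,
)

```text
clock: 8.15
tool_pos: [0.4698, 0.0028, 0.069]
tool_rot: [0.588, -0.4, -0.577, -0.402]
ft_force: [-3.7, -2.4, -3.4]
width: 0.0565
```

```bash
python3 st.py .4685 .0033 .064
```

```text
t 8.15 p [0.4698 0.0028 0.069 ] yaw_y -159.06 q [-2.460e-01  4.580e-01  1.773e+00 -2.000e-03  8.960e-01  2.532e+00] F [-3.7  -2.39 -3.41] w 0.0565
[[0.0137, -0.9339, -0.3573], [-0.0054, -0.3574, 0.9339], [-0.9999, -0.0108, -0.0099]]
cm in tool [0.49 0.11 0.1 ]
```

>>> jog_arm(
  increments=[
    [0.4,0.1,0.1,0,-0.6,0.6],
    [0,0,0,0,0,0],
  ],
  hand=85,
)

```text
clock: 8.35
tool_pos: [0.468, 0.0032, 0.0652]
tool_rot: [-0.582, 0.401, 0.583, 0.401]
ft_force: [-4.1, -1.1, -3.0]
width: 0.057
```

>>> jog_arm(
  increments=[
    [0,0,0,0,0,0],
    [0,0,0,0,0,0],
    [0,0,0,0,0,0],
  ],
  hand=122,
)

```text
clock: 8.65
tool_pos: [0.4686, 0.0033, 0.0656]
tool_rot: [-0.582, 0.401, 0.583, 0.401]
ft_force: [-2.5, -1.4, 1.0]
width: 0.0447
```

```bash
python3 st.py .4685 .0033 .064;python3 look.py 10
```

```text
t 8.65 p [0.4686 0.0033 0.0656] yaw_y -159.06 q [-2.470e-01  4.660e-01  1.771e+00  1.000e-03  9.050e-01  2.529e+00] F [-2.47 -1.37  0.98] w 0.0447
[[-0.0002, -0.9339, -0.3575], [0.0008, -0.3575, 0.9339], [-1.0, -0.0001, 0.0008]]
cm in tool [0.16 0.01 0.  ]
```

View pics/w10.png

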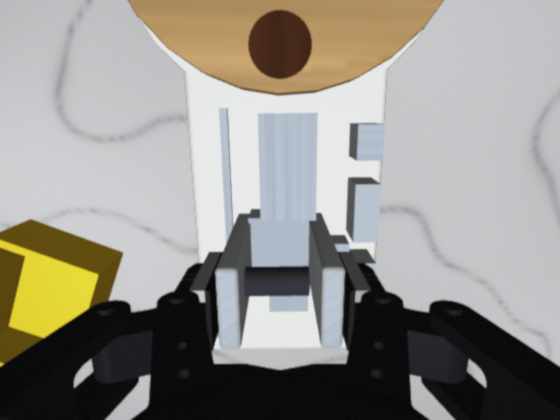

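>>> jog_arm(
  increments=[
    [0,0,0,0,0,0],
    [0,0,0,0,0,0],
  ],
  hand=130,
)

```text
clock: 8.95
tool_pos: [0.4694, 0.0033, 0.066]
tool_rot: [0.583, -0.4, -0.582, -0.401]
ft_force: [0.2, 0.4, 0.6]
width: 0.0419
```

>>> jog_arm(
  increments=[
    [0,0,-0.6,0,0,0],
    [0,0,-0.6,0,0,0],
    [0,0,-0.6,0,0,0],
  ],
)

```text
clock: 9.25
tool_pos: [0.4761, -0.0137, 0.066]
tool_rot: [-0.583, 0.4, 0.583, 0.401]
ft_force: [0.8, 3.3, 4.1]
width: 0.0424
```

```bash
python3 st.py .4831 -.0340 .066;python3 look.py 11
```

```text
t 9.25 p [ 0.4761 -0.0137  0.066 ] yaw_y -158.94 q [-2.790e-01  4.750e-01  1.750e+00  2.000e-03  9.160e-01  2.494e+00] F [0.75 3.33 4.06] w 0.0424
[[0.0008, -0.9332, -0.3594], [0.0014, -0.3594, 0.9332], [-1.0, -0.0013, 0.001]]
cm in tool [-0.    0.08 -2.14]
```

View pics/w11.png

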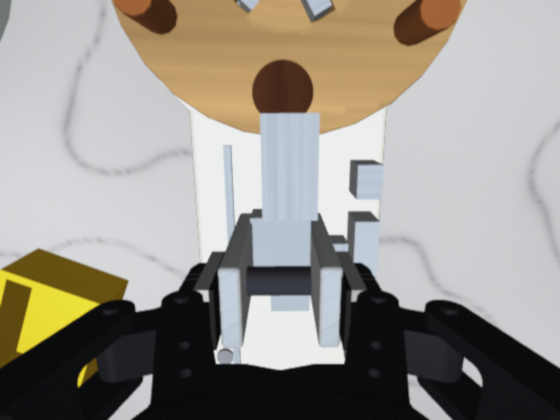

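The latch moves with the gripper and its tongue passes over the wheel. Continuing.

>>> jog_arm(
  increments=[
    [0,0,-0.6,0,0,0],
    [0,0,-0.6,0,0,0],
    [0,0,-0.6,0,0,0],
    [0,0,-0.2,0,0,0],
    [0,0,0,0,0,0],
  ],
)

```text
clock: 9.85
tool_pos: [0.4843, -0.0345, 0.066]
tool_rot: [0.583, -0.4, -0.583, -0.401]
ft_force: [1.3, 5.7, 4.1]
width: 0.0423
```

```bash
python3 st.py .4831 -.0340 .066;python3 look.py 12
```

```text
t 9.85 p [ 0.4843 -0.0345  0.066 ] yaw_y -159.02 q [-0.317  0.487  1.725  0.003  0.929  2.457] F [1.28 5.72 4.12] w 0.0423
[[0.0015, -0.9337, -0.358], [0.0017, -0.358, 0.9337], [-1.0, -0.002, 0.0011]]
cm in tool [0.   0.09 0.09]
```

View pics/w12.png

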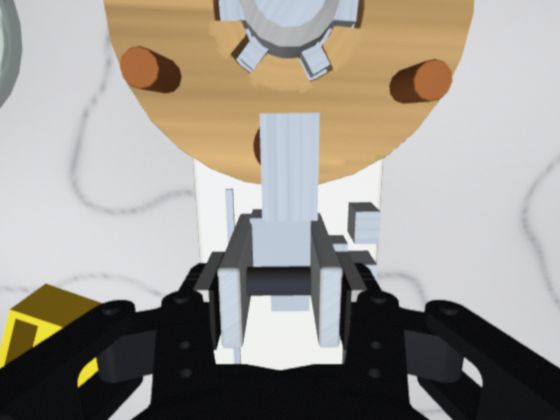

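>>> jog_arm(
  increments=[
    [0,0,0,0,0,0],
    [0,0,0,0,0,0],
    [0,0,0,0,0,0],
  ],
  hand=75,
)

```text
clock: 10.25
tool_pos: [0.4837, -0.0349, 0.0654]
tool_rot: [0.583, -0.4, -0.582, -0.401]
ft_force: [0.3, 0.2, 0.6]
width: 0.0602
```

```bash
python3 st.py ;python3 look.py 13; python3 -c "
from h import *
s=load('w13'); im=s['image'][180:360,180:420,::-1]; cv2.imwrite('pics/w13z.png',cv2.resize(im,(800,600),interpolation=cv2.INTER_CUBIC))"
```

```text
t 10.25 p [ 0.4837 -0.0349  0.0654] yaw_y -159.05 q [-3.170e-01  4.870e-01  1.727e+00  1.000e-03  9.270e-01  2.458e+00] F [0.28 0.18 0.62] w 0.0602
[[0.0009, -0.9339, -0.3575], [0.0007, -0.3575, 0.9339], [-1.0, -0.0011, 0.0003]]
```

View pics/w13z.png

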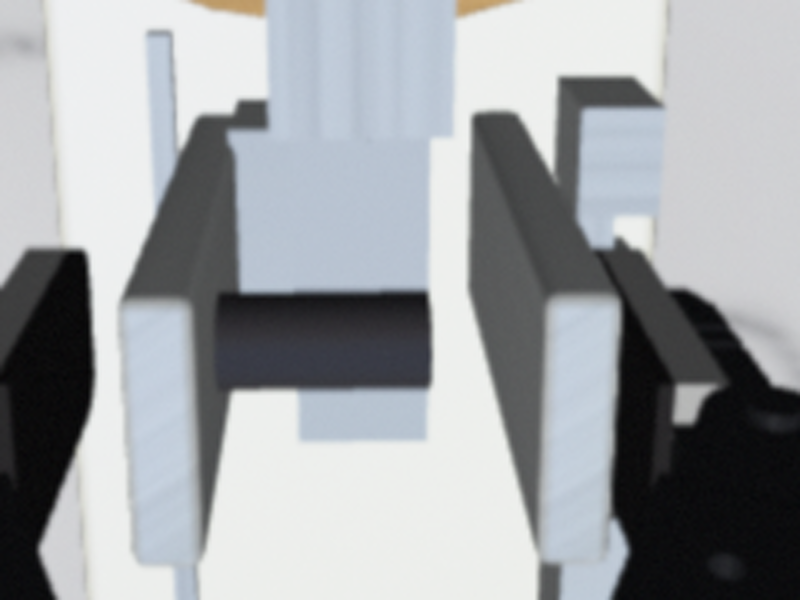

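The outer tab faces look fully spread, and the tooth shows in the notch at (595,230) of the crop. I'll open fully, retreat and measure.

>>> jog_arm(
  increments=[
    [0,0.3,0,0,0,0],
    [0,0,0,0,0,0],
    [-3,0,0,0,0,0],
    [-4.5,0,0,0,0,0],
    [-1,0,4,0,0,0],
    [0,0,4,0,0,0],
    [0,0,0,0,0,0],
  ],
  hand=0,
)

```text
clock: 11.05
tool_pos: [0.4522, 0.0397, 0.1544]
tool_rot: [0.583, -0.401, -0.581, -0.403]
ft_force: [0.4, -0.4, -0.5]
width: 0.0853
```

```bash
python3 st.py ;python3 look.py 14; python3 - <<'E'
from h import *
a=load('sc14'); s2=snap('side','si14'); print()
H=np.array([.5192,-.1382]); th=np.deg2rad(-68.8); ux=np.array([np.cos(th),np.sin(th)]); uy=np.array([-ux[1],ux[0]])
def W(x,y,z): return np.r_[H+ux*x+uy*y,z]
pts=[W(-.11+sx*.016,y,.085) for y in (-.026,-.018,.018,.026) for sx in (-1,1)]
for s,n,o in ((a,'ov_sc14',(220,170)),(s2,'ov_si14',(250,170))):
    im=cv2.resize(s['image'][o[1]:o[1]+120,o[0]:o[0]+140,::-1],(700,600),interpolation=cv2.INTER_CUBIC)
    for p in proj(s,pts):
        q=((p-np.array(o)+.4)*5).round().astype(int); cv2.circle(im,tuple(int(v) for v in q),2,(0,255,0),-1)
    cv2.imwrite(f'pics/{n}.png',im)
E
```

```text
t 11.05 p [0.4522 0.0397 0.1544] yaw_y -159.26 q [-1.750e-01  3.080e-01  1.698e+00  2.000e-03  1.132e+00  2.603e+00] F [ 0.35 -0.38 -0.5 ] w 0.0853
[[0.0042, -0.9352, -0.3541], [0.0013, -0.3541, 0.9352], [-1.0, -0.0044, -0.0002]]
```

View pics/w14.png

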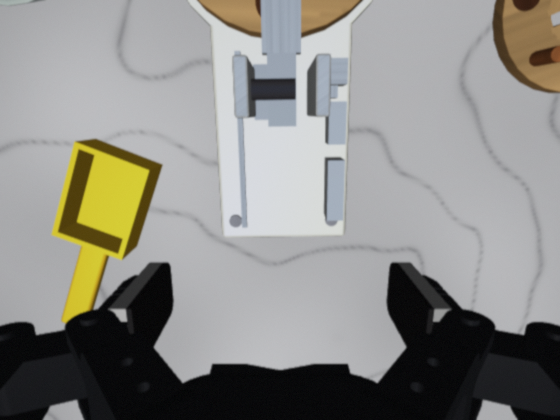

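View pics/ov_sc14.png

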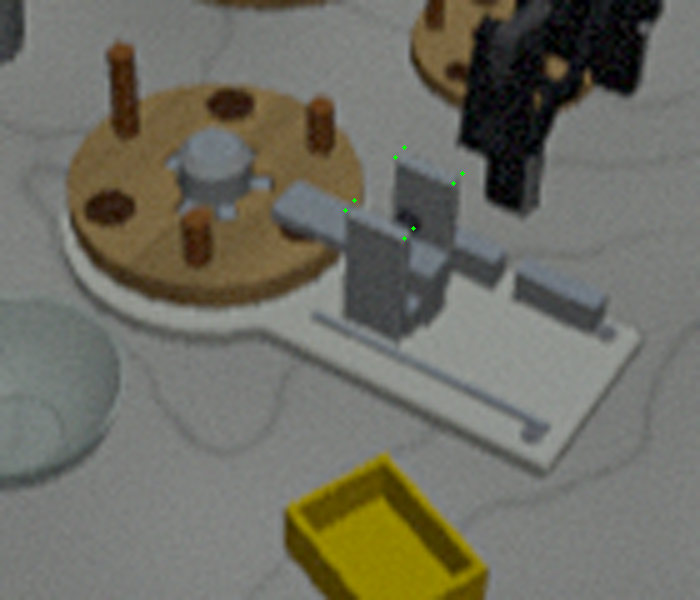

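View pics/ov_si14.png

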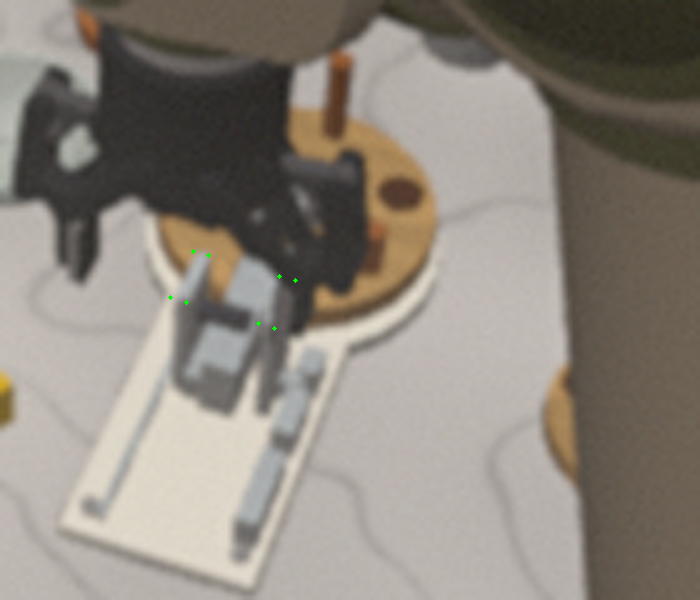

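```bash
python3 -c "
from h import *
s=load('w14'); im=s['image'][40:130,215:365,::-1]; cv2.imwrite('pics/w14z.png',cv2.resize(im,(800,480),interpolation=cv2.INTER_CUBIC))"
```

```text
(no output)
```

View pics/w14z.png

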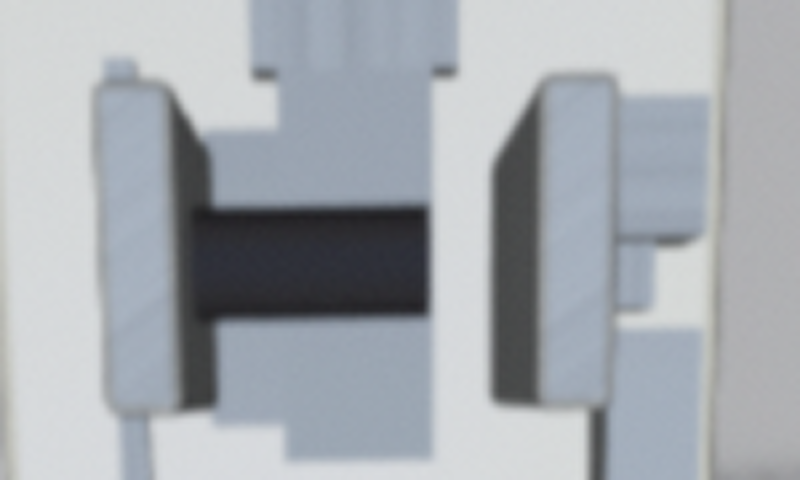

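```bash
python3 - <<'E'
from h import *
s=load('w14'); f=800/150
q=lambda x,y:onz(s,(215+x/f-.4,40+y/f-.4),.085)[:2]
L=np.array([q(*p) for p in ((95,85),(170,85),(182,408),(107,408))]);Rr=np.array([q(*p) for p in ((543,77),(615,77),(608,404),(540,404))])
m=(L.mean(0)+Rr.mean(0))/2; print('mid',m,'dist hub',np.linalg.norm(m-[.5192,-.1382]),'moved',np.linalg.norm(m-[.46467,.00248]),'outer',np.linalg.norm((L[0]+L[3])/2-(Rr[1]+Rr[2])/2),'len',np.linalg.norm(L[0]-L[3]))
E
```

```text
mid [ 0.47930373 -0.03473387] dist hub 0.11089162662418915 moved 0.03998772332334385 outer 0.05059108588820536 len 0.030378130938957464
```

Latch travel measures 40.0 mm. The tab outer width is 50.6 mm, against 50.0 mm when released at the start, and the tooth is visible in the notch. I'll move clear and hand in.

>>> jog_arm(
  increments=[
    [-4,0,0,0,0,0],
    [-3,0,0,0,0,0],
    [0,0,0,0,0,0],
    [0,0,0,0,0,0],
  ],
)

```text
clock: 11.6
tool_pos: [0.4551, 0.033, 0.2241]
tool_rot: [-0.58, 0.404, 0.58, 0.404]
ft_force: [-1.0, 0.8, 0.1]
width: 0.0855
```

```bash
python3 -c "
from h import *
snap('scene','fin'); bot.hand_in(); print('handed in', bot.read_state()['clock'])"
```

```text
the job is handed in; nothing more can be done
the job is handed in; nothing more can be done
```

View pics/fin.png

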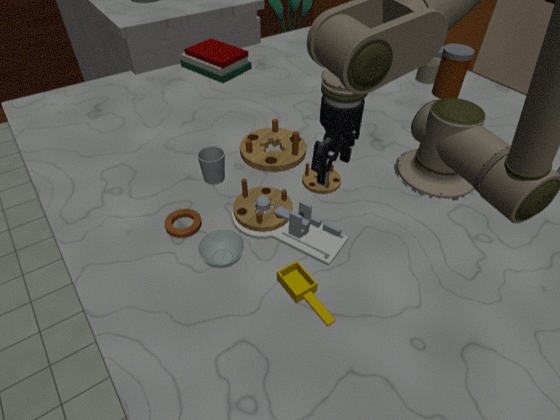

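The wheel is home and the latch is locked in its inner notch. I handed the job in at about 11.7 s of the 61 s allowed; no verdict is reported.

- **Wheel:** I turned it about 90° clockwise by its tall peg, with the fingers loosely around the peg, until it dropped. Its rim and peg tops then lined up with home height in both camera views.
- **Latch:** I squeezed the two tabs, slid the latch in and let go. The last wrist picture shows 40.0 mm of travel and the tooth in the inner notch. The tabs measured 50.6 mm apart, against 50.0 mm when released at the start (nominal 52). I judged the lock from pictures only and did not tug on the latch.
- **Everything else:** The bowl, tin, ring toy and scoop look unmoved in the final picture, and the gripper ended well above everything. The largest wrist force I read between moves was about 7 N.

None of these checks failed or disagreed. Twice the tool drifted from where I sent it, by up to about 2 cm. I corrected this before going on, and nothing was disturbed.

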